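Load a specimen carrier and set the contact screw

ROBOT

A 6-joint arm with a two-finger parallel gripper is mounted at the origin on the work surface. World frame = base frame: x ahead of the robot, y to its left, z up, the work surface at z = 0. Lengths are in mm, angles in rad, forces in N, time in s.
With the tool pointing down it reaches from about 275 to 1000 mm from the base axis. Payload 8.4 kg.
Tool frame: the origin (TCP) lies at the very end of the fingers, on their centre line; the grasp point (between the pads) lies 19 mm behind it; z points along the fingers, y is the direction in which the jaws open and shut (so a half turn about z gives the same grasp; the last joint's range is limited). The gripper opens to 85 mm and grips with 20 to 120 N. Pads are 22 mm wide; open, the fingers measure 114 mm over their backs; the gripper's body (76 mm by 85 mm) begins 54 mm behind the grasp point. The pads swing forward as they close: fully open they stand 13 mm farther back than shut.
Start: joints at [1.269, 0.353, 1.633, -0, 1.155, -0.002], TCP at [184.579, 597.125, 231.281] pointing down, gripper open.
Joint ranges: [-2.63, 2.63], [-0.92, 2.1], [0.06, 2.66], [-1.3, 4.44], [0, 2.69], [-3.02, 3.02]. Speed limits (rad/s): [2.22, 2.22, 2.79, 3.14, 3.14, 3.14].

INTERFACE

Orientations are given as [roll, pitch, yaw] about the fixed x, y, z axes, in that order (R = Rz(yaw) Ry(pitch) Rx(roll)).
In Python, from rig import sense, grab_frame, get_calibration, sign_off, boxes_of, trace gives the robot as it stands.
- The arm moves only by the tool servo_tool, never from a script. Its argument "rows" is a list of rows, each a list of 3 entries, a list of its own where there are three numbers: the finger opening in mm, from 0 to 85.4, then the shift along the tool's x, y, z in mm, then the turn, a rotation vector about the tool's x, y, z in degrees. A call has 1 to 8 rows; each row shifts and turns the commanded pose from where the row before left it, along the tool's axes as they then stand; what a row does not reach is not made up. A row lasts 1/8 s, in which the tool goes at most 62.5 mm and 10.7 degrees, less where a joint would pass 70% of its speed; a pose out of reach is approached as far as the arm can. A call is refused whole if a number of a shift passes 62.5 or a number of a turn 10.7, either way. A call with a gripper value outside its range is refused whole. The fingers move at their own pace and stop on an object; "force" is the grip in N (left out, the last holds). Time passes only in rows, so rows that do not move let the fingers close. It gives the time, the measured TCP pose, the force and the opening at its end, in the units of the state.
- sense(): the state, without advancing time (a new reading comes with each control period).
- grab_frame(name): name is "scene" or "top" or "wrist"; returns the picture (384x512x3 uint8, blue, green, red); there is no depth.
- get_calibration(name): a dict with "intrinsics" (3x3 intrinsics, pixels), "world_to_cam" (4x4, takes a point from world to camera coordinates). Camera axes: x right, y down, z forward; pixel columns grow to the right and rows downward; lengths in mm; the calibration is good to about 2 mm. A picture is of the moment at which its call begins: read the wrist's pose just before it. get_calibration takes no time and is no camera call; for the wrist camera it gives the pose at the moment of the call.
- sign_off(): hands the job in, once; it reports no verdict.
Trained networks look in the newest picture that a camera, given by its name, has taken for a name from the list of things; names that differ only in an ending like _2 or _b are one class to them, and where a whole thing is asked for, a point or a joint stands for the part that bears it (a point fixed in the world has none). Each returns a list of dicts, best first, with "conf" (0 to 1); they miss things now and then, are a little off and sometimes report something else, mostly with a low value. They report only what shows in the picture. A call takes as long as a camera call. They do not tell look-alikes from the thing itself.
- boxes_of(camera, thing): "centre" ([x, y, z] in mm, in the coordinates of the camera as it stood for that picture, good to about 4 mm: the middle of the surface that is visible of it).
- trace(camera, thing): "mask" (384x512 bool, what is visible of it).
The state is a dict: "clock": time; "qpos": joint angles; "qvel": joint speeds; "joint_efforts": joint torques, N m; "eef_pos": TCP position; "tcp_rot": TCP orientation; "contact_force": force on the tool from outside, world axes, zero at the start; "wrist_torque": the same for the moment, N m; "opening": opening from 0.0 (shut) to 1.0 (fully open).
Only numpy, scipy, OpenCV 4.12 (cv2) and the standard library are available. Lean on these libraries where they do the work, as an engineer would, in place of code of your own. Each camera call takes 0.05 s, during which the arm holds its last target. There are 200 camera calls.

TASK

Take the specimen carrier with the round disc out of the black tray by its upright tab and slide it under the bridge of the contact fixture, disc end first, until it butts against the end stop. Then turn the knurled thumbscrew on the bridge clockwise until it seats, back it off a quarter turn so that only its sprung tip bears on the disc, and finish while still gripping the knob there. Leave the carrier with the square specimen and the other things on the bench where they are.

Things in the scene. Friction and masses are not known exactly. Their poses are not given: they have to be found in the camera images.
- carrier: the specimen carrier to load, 130 g: a dark grey aluminium plate 110 long (x) by 34 wide (y) by 8 mm thick, flat in the tray (floor 4 mm thick), with a white round disc, 26 mm across, 1.5 mm thick, on top near its +x end and a grey plastic tab standing near its -x end. Origin: centre of the plate's underside. x points from the tab to the disc, z up.
- tab (a point): on the carrier's upright tab, 20 mm above the plate's top: where to pinch it. The tab is 24 long (x), 12 thick (y) and stands 32 mm above the plate; it is centred 43 mm from the plate's centre towards -x, 12 mm from its end. Axes as the carrier's.
- specimen (a point): centre of the top of the carrier's round disc, 9.5 mm above the plate's underside and 20 mm from the plate's +x end. Axes as the carrier's.
- tray: shallow open black tray, 190 (x) by 210 (y) by 26 mm high, walls and floor 4 mm, fixed to the bench. Two carriers lie in it side by side, about 110 mm apart, their tabs towards the robot. Origin: centre of its underside.
- fixture: contact fixture, bolted down: aluminium base 170 (x) by 100 mm (y), from 105 mm in front (-x) of the screw axis, with a white bed, top at 12 mm. Across it (along y) a bridge 26 mm wide, 100 long on two posts, underside at 32, top at 46 mm, carrying the screw. A carrier lies flat on the bed and goes in along +x. Origin: on the bench under the screw axis; z up.
- mouth (a point): point on the bed's top, midway between the flared ends of the two guide rails, 47 mm in front of the screw axis; axes as the fixture's. The rails, 8 mm high, stand about 54 mm apart here, narrow to 38 mm apart 25 mm in front of the axis and run on straight under the bridge to the end stop, whose face is 20 mm beyond the axis.
- home (a point): fixed point of the fixture on the screw axis, 21.5 mm above the bench: specimen coincides with it when the carrier is flat on the bed and against the end stop, the carrier's axes along the fixture's. Axes as the fixture's.
- spindle: the thumbscrew as a whole (spindle, knurled knob, sprung tip), upright in a brass bush (top 54 mm above the bench) in the middle of the bridge; it rises 8 mm per turn when unscrewed (1.27 mm per rad). Origin on the screw axis, level with the bench when seated. It does not come out.
- knob_grip (a point): on the screw axis, half way up the knurled steel knob, 72 mm above the bench when seated. The knob is round, 32 mm across and 24 mm high, an engraved line on its top; below it a shoulder 18 mm across and 6 mm high that lands on the brass bush when the screw seats. It may be gripped at any yaw.
- knob (a joint): angle in rad by which the screw is backed off from its seat: 0 = seated on a hard stop, growing anticlockwise seen from above; clockwise screws it down. Starts 3.1 to 4.3 off the seat and stays where left (friction 0.05 Nm). A quarter turn off it reads 1.57. The brass sprung tip (5 mm, 0.8 N/mm) first clears the disc by 1 mm or more, is pressed in 2.8 mm when seated, 0.8 mm a quarter turn up.
- carrier_sq: the other carrier in the tray, alike but with a square specimen, 24 mm: to be left there. Origin and axes as the carrier's.
- electrode: spare brass electrode, a disc 26 mm across and 10 mm high in the tray between the carriers. Origin: centre of its underside.
- screwdriver: black-handled screwdriver, 170 mm long, 26 mm thick, lying along x between tray and fixture. Origin under its middle.
- paint_bottle: small bottle, 34 mm across and 62 mm high, beyond the tray. Origin: centre of its underside.
- weight: steel cylinder weight, 64 mm across, 64 mm high with its button, beyond the fixture. Origin: centre of its underside.
- tape_roll: roll of tape, 76 mm across and 18 mm high, beyond the fixture to its left. Origin: centre of its underside.
- multimeter: hand multimeter 150 by 74 by 34 mm lying on its back, to the left of the fixture. Origin: centre of its underside.
Mind the look-alikes: they are no part of the job. Leave any blue, brown or purple look-alike of the carrier alone.

How it is judged (in metres and radians):
On the way, in this order (a step that is already met when the one before it is completed fails the run):
1. the carrier with the round disc is lifted clear of the tray in the gripper (z of carrier in the frame of tray above 0.03 m and contact force between the fingers and carrier above 1 N), for 0.1 s.
2. the carrier lies home in the fixture, flat on the bed and against the end stop, and is let go, the screw still up (x of specimen in the frame of home between -0.003 and 0.003 m and distance between specimen and home below 0.0045 m and angle between the x axis of carrier and the x axis of fixture, either way round below 0.12 rad and contact force between the fingers and carrier below 0.1 N and value of joint knob above 2.2 rad), for 0.2 s.
3. the thumbscrew is turned down until it seats, with the carrier home beneath it (value of joint knob below 0.08 rad and distance between specimen and home below 0.0045 m), for 0.1 s.
At the end, for the whole second after the job is handed in: The screw stands a quarter turn (90 degrees, within 20) back from its seat and is still, the gripper holds its knob (more than 5 N), its sprung tip bears on the disc, and the carrier lies flat, in line and within 3 mm of the end stop (value of joint knob between 1.22 and 1.92 rad and contact force between the fingers and spindle above 5 N and contact force between spindle and carrier above 0.05 N and x of specimen in the frame of home between -0.003 and 0.003 m and distance between specimen and home below 0.0045 m and angle between the x axis of carrier and the x axis of fixture, either way round below 0.12 rad and contact force between the fingers and carrier below 0.1 N and velocity of joint knob between -0.1 and 0.1 rad/s); the arm keeps its last pose, push and grip.
It fails at once if the carrier with the square specimen is taken or shoved about (distance of carrier_sq from where it was at the start of the episode above 0.03 m).
It fails at once if another thing in the tray or on the bench is knocked away (distance of any of electrode, screwdriver, paint_bottle, weight, tape_roll, multimeter from where it was at the start of the episode above 0.04 m).
It also fails if it takes over 67 s, if anything falls off the work surface, if the arm or the gripper's body presses on something with over 40 N, if the wrist force passes 120 N, or if a joint passes its speed limit or range.

## Working session

There is one attempt and no reset: what is moved stays moved. The work goes in short steps, Python scripts to look and compute and a tool call to move; the robot and the scene stay as the last step left them, time stands still between calls to the robot, and variables do not carry over. Pictures are saved under pics/ and viewed, about 8 in all and at most 12, crops included, and the job is handed in when it is done.

Besides the shell and the picture viewer there is one more tool, called after ">>>" in YAML: its name, and indented under it one key for each argument. servo_tool: Moves the arm, as the interface text tells. Its arguments: {"type":"object","properties":{"rows":{"type":"array","items":{"type":"array"}},"force":{"type":"number"}},"required":["rows"]}

```bash
mkdir -p pics; cat > h.py <<'E'
import numpy as np,cv2
from rig import *
def w(cam,c):
    M=np.array(get_calibration(cam)["world_to_cam"]);return (np.linalg.inv(M)@np.r_[c,1])[:3]
def px(cam,p):
    d=get_calibration(cam);M=np.array(d["world_to_cam"]);q=np.array(d["intrinsics"])@(M@np.r_[p,1])[:3];return q[:2]/q[2]
def ray(cam,uv,z):
    d=get_calibration(cam);M=np.linalg.inv(np.array(d["world_to_cam"]));K=np.array(d["intrinsics"])
    v=M[:3,:3]@np.linalg.solve(K,[uv[0],uv[1],1]);o=M[:3,3];return o+v*(z-o[2])/v[2]
E
python3 - <<'E'
from h import *
np.set_printoptions(precision=1,suppress=True)
s=sense();print(s)
ims=[]
im=grab_frame("top");cv2.imwrite("pics/top.png",im)
for n in ["carrier","tab","carrier_sq","fixture","spindle","tray","electrode","screwdriver","paint_bottle","weight","multimeter","tape_roll"]:
    for b in boxes_of("top",n)[:4]: print("top",n,round(b["conf"],2),w("top",b["centre"]),px("top",w("top",b["centre"])))
im=grab_frame("scene");cv2.imwrite("pics/scene.png",im)
E
```

```text
{'clock': 0.0, 'qpos': array([ 1.3,  0.4,  1.6,  0. ,  1.2, -0. ]), 'qvel': array([-0., -0., -0.,  0., -0.,  0.]), 'joint_efforts': array([ -0. , -60.5, -34.2,  -0. ,   0. ,   0. ]), 'eef_pos': array([184.4, 596.6, 230.5]), 'tcp_rot': array([-3.1, -0. ,  2.8]), 'contact_force': array([0.4, 0.1, 0. ]), 'wrist_torque': array([-0., -0.,  0.]), 'opening': 0.9966123568834702}
top carrier 0.84 [ 385.3 -346.9    8.6] [351.2 269.2]
top carrier 0.82 [ 431.5 -507.2    7.4] [403.9 253.4]
top carrier 0.79 [ 579.7 -506.1    3.7] [399.5 204.3]
top carrier 0.76 [ 590.8 -335.8    9.3] [344.6 200.1]
top tab 0.87 [ 595.6 -335.7   11.9] [344.7 198.4]
top tab 0.75 [ 583.4 -504.4   13. ] [400.2 202.6]
top tab 0.67 [ 431.7 -503.8    9.9] [403.1 253.3]
top tab 0.57 [ 385.5 -354.7    6. ] [353.6 269.1]
top carrier_sq 0.97 [ 573.2 -220.2   12.2] [307.  205.5]
top fixture 0.8 [626.7 153.    9.7] [183.4 187.5]
top fixture 0.39 [650.4 149.9  87.4] [179.9 174. ]
top spindle 0.66 [648.9 147.   81.8] [181.3 175. ]
top spindle 0.58 [721.3 290.6  18.7] [138.3 156.1]
top tray 0.95 [ 600.3 -281.4    5.2] [326.4 197.2]
top tray 0.39 [631.2 152.3  10.9] [183.6 186. ]
top electrode 0.46 [ 661.6 -257.1   10.7] [318.2 177.1]
top screwdriver 0.69 [541.  -44.   23.4] [248.5 215.5]
top paint_bottle 0.53 [ 777.8 -103.4   40.7] [268.5 137. ]
top weight 0.78 [778.8  46.1  49.2] [218.8 135.3]
top multimeter 0.79 [534.  374.8  33.2] [103.8 217. ]
top tape_roll 0.52 [725.9 292.   14.9] [138.3 154.9]
```

View pics/top.png

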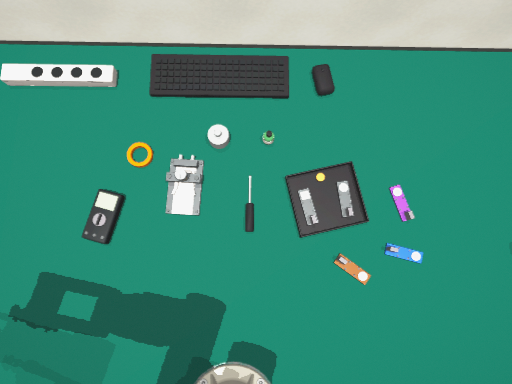

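View pics/scene.png

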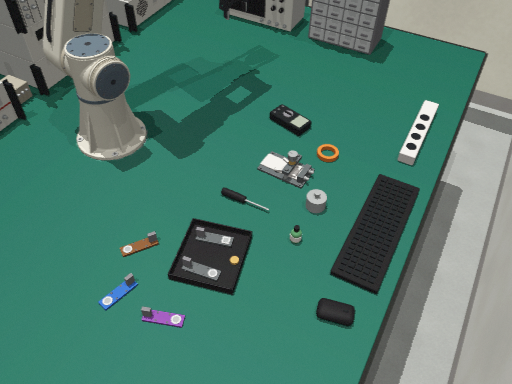

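Top picture: the fixture is at (184,185) with its knob at (181,175). The tray is at (326,197).

Candidates for the carrier:
- (345,199): grey, in the tray, looks round
- (308,206): grey, in the tray, looks square
- (402,202): purple
- (404,253): blue
- (352,269): brown

I choose (345,199). I'll move the wrist camera over the tray and check it in a close crop.

```bash
cat >> h.py <<'E'
np.set_printoptions(precision=2,suppress=True)
from scipy.spatial.transform import Rotation as Ro
def plan(p,yaw,n=None,pos=None,yaw0=None,vmax=58,wmax=9.5):
    """rows (shift,turn) to world p,yaw with tool straight down, from measured pose"""
    s=sense();pos=np.array(s["eef_pos"] if pos is None else pos,float)
    y0=s["tcp_rot"][2] if yaw0 is None else yaw0
    dy=(yaw-y0+np.pi)%(2*np.pi)-np.pi
    d=np.array(p,float)-pos
    n=n or int(max(np.ceil(np.linalg.norm(d)/vmax),np.ceil(abs(np.degrees(dy))/wmax),1))
    for k in range(n):
        a=y0+dy*k/n;x=np.array([np.cos(a),np.sin(a),0]);y=np.array([np.sin(a),-np.cos(a),0])
        print([round(float(v),1) for v in (d@x/n,d@y/n,-d[2]/n)],[0,0,round(float(-np.degrees(dy)/n),2)])
E
python3 - <<'E'
from h import *
s=sense();print(s["tcp_rot"],s["eef_pos"])
M=np.linalg.inv(get_calibration("wrist")["world_to_cam"]);R=Ro.from_euler("xyz",s["tcp_rot"]).as_matrix()
print("cam in tool",R.T@(M[:3,3]-s["eef_pos"]),"\n",R.T@M[:3,:3],get_calibration("wrist")["intrinsics"])
plan([530,-290,300],0.2)
for uv in [(345,199),(343,187),(348,211)]:print(ray("top",uv,12))
E
```

```text
[-3.14  0.    2.84] [184.57 597.11 231.29]
cam in tool [  83.53    0.56 -143.06] 
 [[ 0.   -0.95 -0.32]
 [ 1.    0.   -0.  ]
 [ 0.   -0.32  0.95]] [[300.9    0.   260.23]
 [  0.   300.9  192.75]
 [  0.     0.     1.  ]]
[-34.8, -43.9, -4.0] [0, 0, 8.9]
[-41.2, -37.9, -4.0] [0, 0, 8.9]
[-46.6, -31.1, -4.0] [0, 0, 8.9]
[-50.8, -23.5, -4.0] [0, 0, 8.9]
[-53.8, -15.4, -4.0] [0, 0, 8.9]
[-55.6, -6.9, -4.0] [0, 0, 8.9]
[-56.0, 1.8, -4.0] [0, 0, 8.9]
[-55.0, 10.5, -4.0] [0, 0, 8.9]
[-52.7, 18.9, -4.0] [0, 0, 8.9]
[-49.2, 26.8, -4.0] [0, 0, 8.9]
[-44.4, 34.1, -4.0] [0, 0, 8.9]
[-38.6, 40.5, -4.0] [0, 0, 8.9]
[-31.9, 46.0, -4.0] [0, 0, 8.9]
[-24.4, 50.4, -4.0] [0, 0, 8.9]
[-16.3, 53.6, -4.0] [0, 0, 8.9]
[-7.8, 55.5, -4.0] [0, 0, 8.9]
[0.9, 56.0, -4.0] [0, 0, 8.9]
[ 593.81 -336.48   12.  ]
[ 630.86 -331.93   12.  ]
[ 557.21 -344.01   12.  ]
```

```bash
python3 - <<'E'
from h import *
plan([640,150,210],0.1,n=17)
E
```

```text
[-33.4, -17.2, 1.3] [0, 0, 9.24]
[-35.7, -11.6, 1.3] [0, 0, 9.24]
[-37.1, -5.8, 1.3] [0, 0, 9.24]
[-37.5, 0.3, 1.3] [0, 0, 9.24]
[-37.0, 6.3, 1.3] [0, 0, 9.24]
[-35.5, 12.2, 1.3] [0, 0, 9.24]
[-33.1, 17.7, 1.3] [0, 0, 9.24]
[-29.8, 22.8, 1.3] [0, 0, 9.24]
[-25.8, 27.3, 1.3] [0, 0, 9.24]
[-21.1, 31.1, 1.3] [0, 0, 9.24]
[-15.8, 34.1, 1.3] [0, 0, 9.24]
[-10.1, 36.2, 1.3] [0, 0, 9.24]
[-4.2, 37.3, 1.3] [0, 0, 9.24]
[1.9, 37.5, 1.3] [0, 0, 9.24]
[7.9, 36.7, 1.3] [0, 0, 9.24]
[13.6, 35.0, 1.3] [0, 0, 9.24]
[19.1, 32.3, 1.3] [0, 0, 9.24]
```

>>> servo_tool:
  rows:
    - [85,[-33.4,-17.2,1.3],[0,0,9.24]]
    - [85,[-35.7,-11.6,1.3],[0,0,9.24]]
    - [85,[-37.1,-5.8,1.3],[0,0,9.24]]
    - [85,[-37.5,0.3,1.3],[0,0,9.24]]
    - [85,[-37,6.3,1.3],[0,0,9.24]]
    - [85,[-35.5,12.2,1.3],[0,0,9.24]]
    - [85,[-33.1,17.7,1.3],[0,0,9.24]]
    - [85,[-29.8,22.8,1.3],[0,0,9.24]]

```text
clock: 1.7
eef_pos: [399.8, 386.0, 221.0]
tcp_rot: [3.141, -0.0, 1.546]
contact_force: [0.6, 0.5, 0.8]
opening: 0.995
```

>>> servo_tool:
  rows:
    - [60,[-25.8,27.3,1.3],[0,0,9.24]]
    - [60,[-21.1,31.1,1.3],[0,0,9.24]]
    - [60,[-15.8,34.1,1.3],[0,0,9.24]]
    - [60,[-10.1,36.2,1.3],[0,0,9.24]]
    - [60,[-4.2,37.3,1.3],[0,0,9.24]]
    - [60,[1.9,37.5,1.3],[0,0,9.24]]
    - [60,[7.9,36.7,1.3],[0,0,9.24]]
    - [60,[13.6,35,1.3],[0,0,9.24]]

```text
clock: 2.7
eef_pos: [614.3, 175.5, 210.5]
tcp_rot: [-3.142, -0.0, 0.256]
contact_force: [0.1, 0.4, -0.4]
opening: 0.701
```

>>> servo_tool:
  rows:
    - [60,[19.1,32.3,1.3],[0,0,9.24]]
    - [60,[0,0,0],[0,0,0]]

```text
clock: 2.95
eef_pos: [641.6, 148.3, 208.9]
tcp_rot: [3.141, -0.0, 0.097]
contact_force: [-0.6, 0.2, -0.4]
opening: 0.704
```

```bash
python3 - <<'E'
from h import *
s=sense();print(s["clock"],s["tcp_rot"],s["eef_pos"],s["qpos"])
im=grab_frame("wrist");cv2.imwrite("pics/wf.png",im);np.save("calf.npy",get_calibration("wrist")["world_to_cam"])
for n in ["fixture","spindle"]:
    for b in boxes_of("wrist",n)[:3]: print(n,round(b["conf"],2),w("wrist",b["centre"]),px("wrist",w("wrist",b["centre"])))
plan([610,-310,210],0.1,n=9)
E
```

```text
2.95 [ 3.14 -0.    0.1 ] [641.64 148.32 208.92] [ 0.23  0.42  1.58 -0.    1.14  1.7 ]
fixture 0.59 [647.35 149.6   10.19] [261.7  159.27]
[-8.5, 50.6, -0.1] [0, 0, 0.01]
[-8.5, 50.6, -0.1] [0, 0, 0.01]
[-8.5, 50.6, -0.1] [0, 0, 0.01]
[-8.4, 50.6, -0.1] [0, 0, 0.01]
[-8.4, 50.6, -0.1] [0, 0, 0.01]
[-8.4, 50.6, -0.1] [0, 0, 0.01]
[-8.4, 50.6, -0.1] [0, 0, 0.01]
[-8.4, 50.6, -0.1] [0, 0, 0.01]
[-8.4, 50.6, -0.1] [0, 0, 0.01]
```

View pics/wf.png

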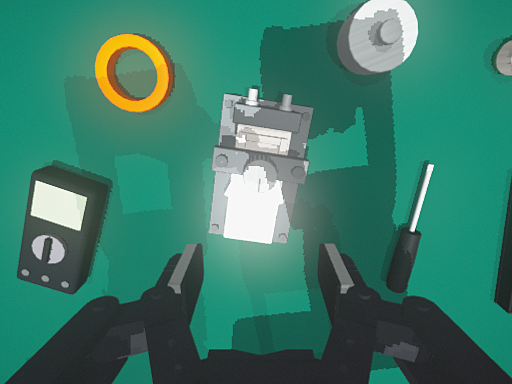

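Wrist view: the fixture runs from (250,238) at the mouth to (270,100). The knob and bush are near (261,172), and the bridge runs from (215,158) to (308,172). Next I go to the tray.

>>> servo_tool:
  rows:
    - [60,[-8.5,50.6,0],[0,0,0]]
    - [60,[-8.5,50.6,0],[0,0,0]]
    - [60,[-8.5,50.6,0],[0,0,0]]
    - [60,[-8.5,50.6,0],[0,0,0]]
    - [60,[-8.5,50.6,0],[0,0,0]]
    - [60,[-8.5,50.6,0],[0,0,0]]
    - [60,[-8.5,50.6,0],[0,0,0]]
    - [60,[-8.5,50.6,0],[0,0,0]]

```text
clock: 4.1
eef_pos: [612.9, -259.6, 209.5]
tcp_rot: [-3.141, -0.0, 0.103]
contact_force: [0.4, -0.1, -0.6]
opening: 0.701
```

>>> servo_tool:
  rows:
    - [40,[-8.5,50.6,0],[0,0,0]]
    - [40,[0,0,0],[0,0,0]]
    - [40,[0,0,0],[0,0,0]]

```text
clock: 4.47
eef_pos: [609.6, -309.3, 209.1]
tcp_rot: [-3.141, 0.0, 0.101]
contact_force: [-0.1, 0.1, -0.6]
opening: 0.468
```

```bash
python3 - <<'E'
from h import *
s=sense();print(s["clock"],s["tcp_rot"],s["eef_pos"],s["opening"])
im=grab_frame("wrist");cv2.imwrite("pics/wt0.png",im);np.save("calt.npy",get_calibration("wrist")["world_to_cam"])
for n in ["carrier","carrier_sq","tab","specimen","electrode"]:
    for b in boxes_of("wrist",n)[:3]: print(n,round(b["conf"],2),w("wrist",b["centre"]),px("wrist",w("wrist",b["centre"])))
t=trace("wrist","carrier")
for x in t[:3]:
    m=x["mask"];r=cv2.minAreaRect(np.argwhere(m)[:,::-1].astype(np.float32));print(x["conf"],m.sum(),r)
a=cv2.resize(im[40:290,100:412],None,fx=2,fy=2,interpolation=cv2.INTER_CUBIC)
f=cv2.imread("pics/wf.png")[80:260,190:330];f=cv2.resize(f,None,fx=3.3,fy=3.3,interpolation=cv2.INTER_CUBIC)
cv2.imwrite("pics/wt.png",a);cv2.imwrite("pics/wfz.png",f)
E
```

```text
4.475 [-3.14  0.    0.1 ] [ 609.61 -309.3   209.13] 0.4681130258238177
carrier 0.77 [ 585.48 -510.68    9.31] [423.71 201.47]
carrier 0.62 [ 596.22 -339.67   15.31] [285.77 180.58]
carrier 0.58 [ 448.62 -478.66    8.72] [372.66 292.9 ]
carrier_sq 0.71 [ 572.25 -224.95    9.73] [187.66 188.99]
tab 0.88 [ 447.51 -479.9    11.71] [373.89 295.1 ]
tab 0.66 [ 598.97 -336.9    14.31] [283.36 177.93]
tab 0.66 [ 394.22 -342.95    7.33] [268.75 316.31]
specimen 0.94 [ 395.55 -345.43    9.92] [270.53 316.99]
specimen 0.84 [ 594.41 -334.6    11.97] [280.58 180.88]
specimen 0.8 [ 581.71 -509.32    9.88] [421.47 204.4 ]
electrode 0.76 [ 662.18 -265.17   11.94] [225.3 115.8]
0.9 2757 ((282.10614013671875, 183.47366333007812), (101.26507568359375, 29.405885696411133), 89.06080627441406)
0.88 2787 ((421.2667236328125, 205.60086059570312), (99.09555053710938, 33.41445541381836), 84.14398956298828)
0.67 1885 ((270.4999694824219, 321.4999694824219), (75.71658325195312, 32.4499626159668), 33.6900634765625)
```

View pics/wt.png

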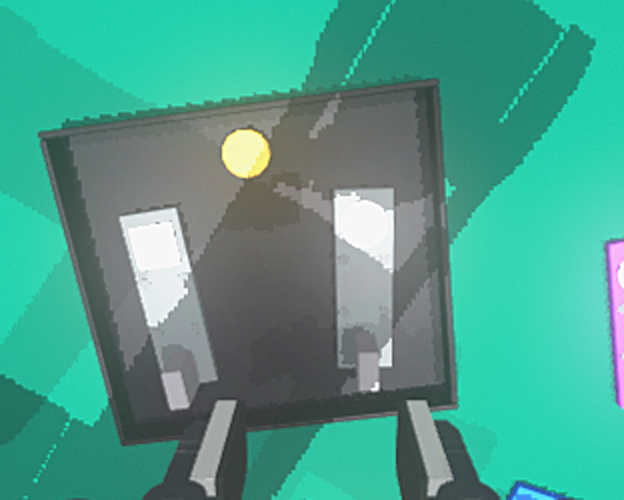

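View pics/wfz.png

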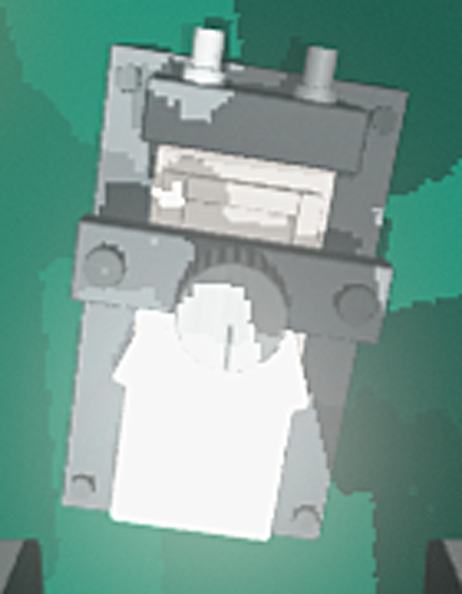

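The crop confirms it: the right-hand carrier, with its disc at (364,224), is the round one. The left one, at (155,245), has the square. Now the poses by ray casting from the corners.

```bash
cat > p.py <<'E'
from h import *
import h
K=np.array(get_calibration("wrist")["intrinsics"])
def rayM(M,uv,z):
    M=np.linalg.inv(M);v=M[:3,:3]@np.linalg.solve(K,[uv[0],uv[1],1]);o=M[:3,3];return o+v*(z-o[2])/v[2]
E
python3 - <<'E'
from p import *
T=np.load("calt.npy");F=np.load("calf.npy")
t=lambda x,y,z:rayM(T,(100+x/2,40+y/2),z)
f=lambda x,y,z:rayM(F,(190+x/3.3,80+y/3.3),z)
c=[t(*a,12) for a in [(334,189),(393,189),(392,367),(337,368)]];print(np.array(c))
print("disc",t(364,224,13.5),"tabtop",t(369,352,44))
b=[f(*a,10) for a in [(112,45),(407,93),(320,537),(63,505)]];print("base",np.array(b))
for i in range(4):d=b[(i+1)%4]-b[i];print(np.hypot(*d[:2]),np.degrees(np.arctan2(d[1],d[0])))
for q in [((83,217),(392,266)),((75,298),(375,342))]:
    a=[f(*x,46) for x in q];d=a[1]-a[0];print("bridge",a,np.hypot(*d[:2]),np.degrees(np.arctan2(d[1],d[0])))
a=[f(*x,12) for x in [(112,518),(268,541)]];d=a[1]-a[0];print("bed",a,np.degrees(np.arctan2(d[1],d[0])))
for z in(88,90):print("knob",f(233,318,z))
E
```

```text
[[ 646.36 -312.24   12.  ]
 [ 649.74 -345.12   12.  ]
 [ 541.57 -359.88   12.  ]
 [ 537.41 -326.11   12.  ]]
disc [ 628.71 -331.3    13.5 ] tabtop [ 563.45 -340.25   44.  ]
base [[715.64 196.73  10.  ]
 [710.33  98.37  10.  ]
 [543.74 105.87  10.  ]
 [547.5  205.05  10.  ]]
98.50249653070502 -93.08649148939442
166.76204000690925 177.42270054203905
99.25392651969744 87.82947602935222
168.3437655143239 -2.833521977610872
bridge [array([665.09, 198.49,  46.  ]), array([659.37, 101.16,  46.  ])] 97.49918832653701 -93.36053992236248
bridge [array([639.06, 199.67,  46.  ]), array([634.13, 102.81,  46.  ])] 96.97884636032353 -92.91471148594883
bed [array([544.91, 185.98,  12.  ]), array([541.09, 125.81,  12.  ])] -93.63444853242592
knob [649.25 150.39  88.  ]
knob [649.8  150.45  90.  ]
```

```bash
python3 - <<'E'
from h import *
plan([551.2,-341.4,90],0.131,n=4)
plan([551.2,-341.4,17],0.131,n=2,pos=[551.2,-341.4,90],yaw0=.131)
E
```

```text
[-15.4, 6.4, 29.8] [0, 0, -0.42]
[-15.5, 6.3, 29.8] [0, 0, -0.42]
[-15.5, 6.2, 29.8] [0, 0, -0.42]
[-15.5, 6.0, 29.8] [0, 0, -0.42]
[0.0, 0.0, 36.5] [0, 0, -0.0]
[0.0, 0.0, 36.5] [0, 0, -0.0]
```

>>> servo_tool:
  rows:
    - [40,[-15.4,6.4,29.8],[0,0,-0.42]]
    - [40,[-15.5,6.3,29.8],[0,0,-0.42]]
    - [40,[-15.5,6.2,29.8],[0,0,-0.42]]
    - [40,[-15.5,6,29.8],[0,0,-0.42]]
    - [40,[0,0,10],[0,0,0]]
    - [40,[0,0,0],[0,0,0]]

```text
clock: 5.58
eef_pos: [551.4, -342.0, 80.0]
tcp_rot: [-3.141, 0.0, 0.129]
contact_force: [-0.4, 0.0, 0.1]
opening: 0.465
```

```bash
python3 - <<'E'
from h import *
s=sense();print(s["clock"],s["tcp_rot"],s["eef_pos"],s["opening"])
im=grab_frame("wrist");cv2.imwrite("pics/wg.png",im[100:384,100:420])
for b in boxes_of("wrist","tab")[:3]: print(round(b["conf"],2),w("wrist",b["centre"]),px("wrist",w("wrist",b["centre"])))
E
```

```text
5.575 [-3.14  0.    0.13] [ 551.43 -341.99   79.96] 0.4654564083524346
0.92 [ 600.29 -335.03   15.27] [259.36 142.79]
0.8 [ 435.23 -554.19   12.61] [475.06 353.88]
0.72 [ 418.21 -324.67    6.93] [222.26 338.04]
```

View pics/wg.png

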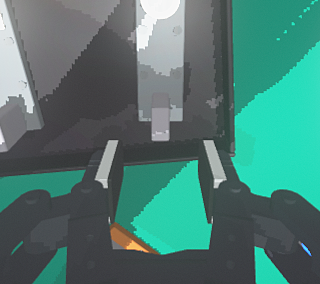

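The tab at crop (160,118) sits midway between the fingers and the plate is in line with the tool. I descend and grip.

>>> servo_tool:
  rows:
    - [40,[0,0,33],[0,0,0]]
    - [40,[0,0,30],[0,0,0]]
    - [40,[0,0,0],[0,0,0]]
    - [5,[0,0,0],[0,0,0]]
    - [5,[0,0,0],[0,0,0]]
    - [5,[0,0,0],[0,0,0]]
    - [5,[0,0,0],[0,0,0]]
    - [5,[0,0,0],[0,0,0]]
  force: 50

```text
clock: 6.68
eef_pos: [552.3, -342.9, 19.0]
tcp_rot: [3.14, -0.003, 0.129]
contact_force: [0.4, 2.1, 7.5]
opening: 0.13
```

>>> servo_tool:
  rows:
    - [5,[0,0,0],[0,0,0]]
    - [5,[0,0,-15],[0,0,0]]
    - [5,[0,0,-30],[0,0,0]]
    - [5,[0,0,-40],[0,0,0]]
    - [5,[0,0,-40],[0,0,0]]
    - [5,[0,0,0],[0,0,0]]

```text
clock: 7.42
eef_pos: [552.9, -343.6, 146.8]
tcp_rot: [3.137, -0.005, 0.13]
contact_force: [-0.1, -1.2, -2.0]
opening: 0.13
```

```bash
python3 - <<'E'
from h import *
s=sense();print(s["clock"],s["tcp_rot"],s["eef_pos"],s["opening"],s["contact_force"],s["wrist_torque"])
im=grab_frame("wrist");cv2.imwrite("pics/wl.png",im[40:384,80:440])
# target: tab at fixture; approach with x 70mm short
c,si=np.cos(-.051),np.sin(-.051);ax=np.array([649.4,150.5])
for back in (78+65,78):
    print(back,ax-back*np.array([c,si]))
p=ax-143*np.array([c,si])
plan([*p,142],-.051,n=11)
E
```

```text
7.425 [ 3.14 -0.01  0.13] [ 552.94 -343.61  146.79] 0.12966776496656288 [-0.12 -1.19 -2.03] [-0.01  0.03  0.01]
143 [506.59 157.79]
78 [571.5  154.48]
[1.8, -45.7, 0.2] [0, 0, 0.94]
[1.1, -45.7, 0.2] [0, 0, 0.94]
[0.3, -45.7, 0.2] [0, 0, 0.94]
[-0.4, -45.7, 0.2] [0, 0, 0.94]
[-1.2, -45.7, 0.2] [0, 0, 0.94]
[-1.9, -45.7, 0.2] [0, 0, 0.94]
[-2.7, -45.6, 0.2] [0, 0, 0.94]
[-3.4, -45.6, 0.2] [0, 0, 0.94]
[-4.2, -45.5, 0.2] [0, 0, 0.94]
[-4.9, -45.4, 0.2] [0, 0, 0.94]
[-5.7, -45.3, 0.2] [0, 0, 0.94]
```

View pics/wl.png

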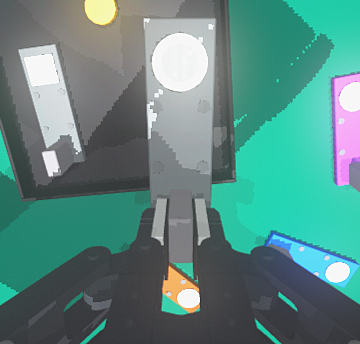

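The carrier is lifted. The disc is at crop (180,62), the plate is straight and well held, and the square carrier is still in the tray. I measure the carrier in the grip.

```bash
python3 - <<'E'
from p import *
s=sense();M=get_calibration("wrist")["world_to_cam"];R=Ro.from_euler("xyz",s["tcp_rot"]).as_matrix()
im=cv2.imread("pics/wl.png");g=cv2.cvtColor(im,cv2.COLOR_BGR2GRAY)
z=s["eef_pos"][2]-15
for n,u,v,h in [("disc",180,62,9.5),("TL",146,17,8),("TR",215,17,8),("BR",212,203,8),("BL",147,203,8)]:
    q=rayM(M,(80+u,40+v),z+h);print(n,R.T@(q-s["eef_pos"]))
E
```

```text
disc [77.63 -0.7   5.72]
TL [ 97.28 -16.26   7.24]
TR [97.31 15.31  7.31]
BR [ 2.15 17.19  7.05]
BL [  2.19 -19.1    6.96]
```

>>> servo_tool:
  rows:
    - [5,[1.8,-45.7,0.2],[0,0,0.94]]
    - [5,[1.1,-45.7,0.2],[0,0,0.94]]
    - [5,[0.3,-45.7,0.2],[0,0,0.94]]
    - [5,[-0.4,-45.7,0.2],[0,0,0.94]]
    - [5,[-1.2,-45.7,0.2],[0,0,0.94]]
    - [5,[-1.9,-45.7,0.2],[0,0,0.94]]
    - [5,[-2.7,-45.6,0.2],[0,0,0.94]]
    - [5,[-3.4,-45.6,0.2],[0,0,0.94]]

```text
clock: 8.48
eef_pos: [516.9, 23.3, 139.5]
tcp_rot: [3.141, 0.002, -0.002]
contact_force: [1.0, 0.3, -2.2]
opening: 0.13
```

>>> servo_tool:
  rows:
    - [5,[-4.2,-45.5,0.2],[0,0,0.94]]
    - [5,[-4.9,-45.4,0.2],[0,0,0.94]]
    - [5,[-5.7,-45.3,0.2],[0,0,0.94]]
    - [5,[0,0,0],[0,0,0]]

```text
clock: 8.98
eef_pos: [504.7, 160.7, 138.9]
tcp_rot: [3.141, 0.002, -0.048]
contact_force: [0.1, -0.3, -2.0]
opening: 0.131
```

```bash
python3 - <<'E'
from p import *
s=sense();print(s["clock"],s["tcp_rot"],s["eef_pos"],s["opening"],s["contact_force"])
im=grab_frame("wrist");cv2.imwrite("pics/wm.png",cv2.resize(im[0:270,150:370],None,fx=2.2,fy=2.2,interpolation=cv2.INTER_CUBIC));np.save("calm.npy",get_calibration("wrist")["world_to_cam"])
c,si=np.cos(-.051),np.sin(-.051);ax=np.array([649.4,150.5])
for back in (143,78):
    print(back,ax-back*np.array([c,si]))
E
```

```text
8.975 [ 3.14  0.   -0.05] [504.66 160.74 138.88] 0.13114104691969608 [ 0.06 -0.29 -1.96]
143 [506.59 157.79]
78 [571.5  154.48]
```

View pics/wm.png

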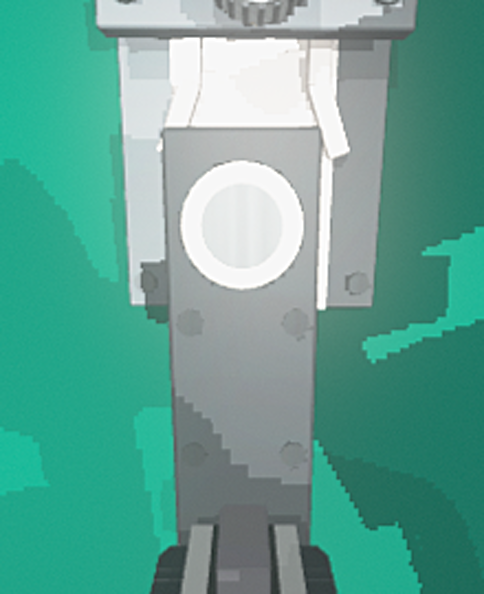

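```bash
python3 - <<'E'
from p import *
s=sense();M=np.load("calm.npy");R=Ro.from_euler("xyz",s["tcp_rot"]).as_matrix()
z=s["eef_pos"][2]-15
f=lambda u,v,zz:R.T@(rayM(M,(150+u/2.2,v/2.2),zz)-s["eef_pos"])
for n,u,v,zz in [("disc",242,225,z+9.5),("TL",163,127,z+8),("TR",319,127,z+8),
 ("baseBL",131,304,10),("baseBR",373,305,10),("baseL",120,45,10),("baseR",390,45,10),("brL",97,27,46),("brR",415,30,46),
 ("railflareR",347,155,20),("railflareL",162,150,20),("railinR",309,98,20),("railinL",200,85,20)]:
    print(n,f(u,v,zz))
E
```

```text
disc [77.42 -0.68  5.36]
TL [ 96.83 -17.07   6.81]
TR [96.86 15.29  6.84]
baseBL [ 42.11 -46.02 128.79]
baseBR [ 41.75  52.88 128.87]
baseL [135.61 -44.97 128.61]
baseR [135.7   53.01 128.7 ]
brL [133.56 -45.99  92.62]
brR [132.83  53.42  92.7 ]
railflareR [ 98.06  37.84 118.75]
railflareL [ 99.71 -29.98 118.69]
railinR [116.97  23.26 118.7 ]
railinL [121.12 -15.64 118.67]
```

>>> servo_tool:
  rows:
    - [5,[0,4.3,20],[0,0,0.3]]
    - [5,[0,0,40],[0,0,0]]
    - [5,[0,0,35],[0,0,0]]
    - [5,[0,0,10],[0,0,0]]
    - [5,[0,0,3],[0,0,0]]
    - [5,[0,0,0],[0,0,0]]

```text
clock: 9.78
eef_pos: [506.3, 154.1, 32.6]
tcp_rot: [-3.141, -0.001, -0.056]
contact_force: [-0.4, 0.5, -1.9]
opening: 0.128
```

>>> servo_tool:
  rows:
    - [5,[0,0,2],[0,0,0]]
    - [5,[0,0,1.5],[0,0,0]]
    - [5,[0,0,0],[0,0,0]]

```text
clock: 10.15
eef_pos: [505.7, 154.2, 28.5]
tcp_rot: [-3.142, -0.0, -0.056]
contact_force: [-1.1, -0.1, -1.7]
opening: 0.134
```

>>> servo_tool:
  rows:
    - [5,[0,-2,1],[0,0,0]]
    - [5,[0,0,1],[0,0,0]]
    - [5,[0,0,0],[0,0,0]]

```text
clock: 10.52
eef_pos: [505.8, 156.4, 26.8]
tcp_rot: [-3.141, -0.0, -0.056]
contact_force: [-3.9, 0.8, 7.4]
opening: 0.127
```

```bash
python3 - <<'E'
from p import *
s=sense();print(s["clock"],s["tcp_rot"],s["eef_pos"],s["opening"],s["contact_force"],s["wrist_torque"])
im=grab_frame("wrist");cv2.imwrite("pics/wn.png",cv2.resize(im[20:270,150:370],None,fx=2.2,fy=2.2,interpolation=cv2.INTER_CUBIC))
E
```

```text
10.525 [-3.14 -0.   -0.06] [505.78 156.44  26.84] 0.12721484894141827 [-3.9   0.82  7.37] [ 0.07  0.26 -0.  ]
```

View pics/wn.png

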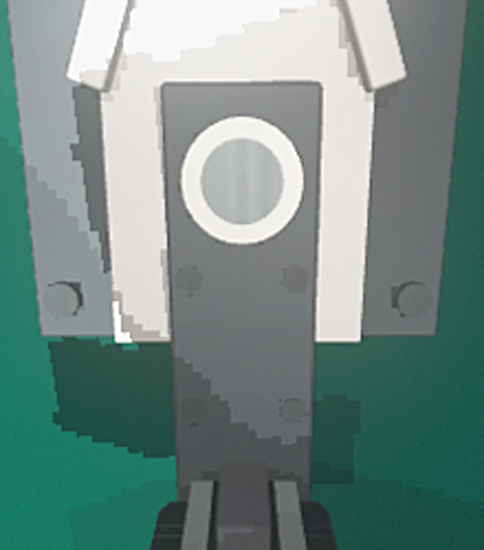

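The carrier is flat on the bed (7 N), centred between the flares (70 and 405 px, plate 163 to 322 px) to within about 1 mm. I slide it in.

>>> servo_tool:
  rows:
    - [5,[4,-0.8,-0.4],[0,0,0]]
    - [5,[12,0,0],[0,0,0]]
    - [5,[12,0,0],[0,0,0]]
    - [5,[12,0,0],[0,0,0]]
    - [5,[0,0,0],[0,0,0]]

```text
clock: 11.2
eef_pos: [546.8, 154.9, 27.0]
tcp_rot: [-3.141, -0.002, -0.056]
contact_force: [1.6, 0.1, 2.2]
opening: 0.127
```

>>> servo_tool:
  rows:
    - [5,[10,0,0],[0,0,0]]
    - [5,[10,0,0],[0,0,0]]
    - [5,[3,0,0],[0,0,0]]
    - [5,[0,0,0],[0,0,0]]

```text
clock: 11.7
eef_pos: [567.8, 153.5, 27.0]
tcp_rot: [3.141, 0.001, -0.056]
contact_force: [-5.9, 0.1, 9.4]
opening: 0.132
```

>>> servo_tool:
  rows:
    - [5,[2,0,-0.3],[0,0,0]]
    - [5,[2,0,0],[0,0,0]]
    - [5,[0,0,0],[0,0,0]]

```text
clock: 12.08
eef_pos: [572.4, 153.2, 27.0]
tcp_rot: [3.141, 0.001, -0.056]
contact_force: [-3.8, -0.1, 5.5]
opening: 0.131
```

>>> servo_tool:
  rows:
    - [5,[1.5,0,0],[0,0,0]]
    - [5,[1.5,0,0],[0,0,0]]
    - [5,[0,0,0],[0,0,0]]

```text
clock: 12.45
eef_pos: [572.8, 153.1, 27.0]
tcp_rot: [3.141, 0.005, -0.056]
contact_force: [-14.0, 3.9, 14.9]
opening: 0.131
```

It has butted: the x motion stopped at 572.8 with 14 N against it. I ease off and release.

>>> servo_tool:
  rows:
    - [5,[-1.5,0,-0.6],[0,0,0]]
    - [25,[0,0,0],[0,0,0]]
    - [25,[0,0,0],[0,0,0]]
    - [25,[0,0,0],[0,0,0]]
    - [25,[0,0,0],[0,0,0]]

```text
clock: 13.08
eef_pos: [574.4, 153.0, 27.5]
tcp_rot: [3.142, -0.0, -0.056]
contact_force: [0.8, 0.6, -0.5]
opening: 0.293
```

>>> servo_tool:
  rows:
    - [30,[0,0,-20],[0,0,0]]
    - [30,[0,0,-40],[0,0,0]]
    - [30,[0,0,-50],[0,0,0]]
    - [30,[0,0,-50],[0,0,0]]
    - [60,[0,0,0],[0,0,0]]

```text
clock: 13.7
eef_pos: [577.0, 153.9, 193.5]
tcp_rot: [-3.139, -0.009, -0.056]
contact_force: [-0.5, 0.5, 0.1]
opening: 0.547
```

```bash
python3 - <<'E'
from p import *
s=sense();print(s["clock"],s["tcp_rot"],s["eef_pos"],s["opening"],s["qpos"])
im=grab_frame("wrist");cv2.imwrite("pics/wk.png",cv2.resize(im[100:330,170:350],None,fx=2.6,fy=2.6,interpolation=cv2.INTER_CUBIC));np.save("calk.npy",get_calibration("wrist")["world_to_cam"])
for n in ["carrier","spindle","tab"]:
  for b in boxes_of("wrist",n)[:2]: print(n,round(b["conf"],2),w("wrist",b["centre"]),px("wrist",w("wrist",b["centre"])))
E
```

```text
13.7 [-3.14 -0.01 -0.06] [576.98 153.85 193.48] 0.5474350298586256 [ 0.26  0.34  1.74 -0.    1.05  1.88]
carrier 0.9 [595.58 146.08  18.96] [266.32 152.32]
spindle 0.98 [644.08 148.01  84.87] [262.13 106.85]
spindle 0.49 [594.53 149.02  16.78] [263.26 152.34]
tab 0.77 [594.64 151.74  13.39] [260.51 151.41]
tab 0.34 [649.92 149.36   2.44] [259.84  96.5 ]
```

View pics/wk.png

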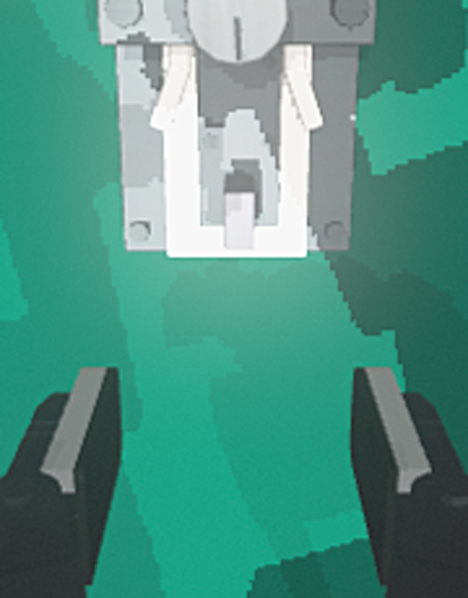

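The carrier lies straight between the rails with its tab at (240,215). The knob is at (237,10) with its line pointing towards the robot. I go above the knob.

```bash
python3 - <<'E'
from p import *
M=np.load("calk.npy")
f=lambda u,v,zz:rayM(M,(170+u/2.6,100+v/2.6),zz)
print("plate rear corners",f(202,226,20),f(280,226,20),"bed front",f(167,256,12),f(307,256,12),"bridge front",f(99,43,46),f(374,44,46))
plan([650,150.2,140],-.054,n=3)
E
```

```text
plate rear corners [560.01 168.73  20.  ] [558.19 135.95  20.  ] bed front [544.67 185.46  12.  ] [541.29 124.34  12.  ] bridge front [638.64 199.26  46.  ] [632.82 100.88  46.  ]
[25.5, -0.5, 15.7] [0, 0, -0.04]
[25.5, -0.5, 15.7] [0, 0, -0.04]
[25.5, -0.5, 15.7] [0, 0, -0.04]
```

The plate rear is 89.6 mm in front of the axis (90 expected), so the carrier is home.

>>> servo_tool:
  rows:
    - [60,[25.5,-0.5,15.7],[0,0,0]]
    - [60,[25.5,-0.5,15.7],[0,0,0]]
    - [60,[25.5,-0.5,15.7],[0,0,0]]
    - [60,[0,0,0],[0,0,0]]
    - [60,[0,0,0],[0,0,0]]

```text
clock: 14.52
eef_pos: [649.5, 150.1, 139.6]
tcp_rot: [3.141, 0.002, -0.056]
contact_force: [-0.7, -0.8, -0.5]
opening: 0.703
```

```bash
python3 - <<'E'
from p import *
s=sense();print(s["clock"],s["tcp_rot"],s["eef_pos"],s["opening"],s["qpos"])
im=grab_frame("wrist");M=get_calibration("wrist")["world_to_cam"];np.save("calz.npy",M)
cv2.imwrite("pics/wz.png",cv2.resize(im[60:384,130:390],None,fx=1.8,fy=1.8,interpolation=cv2.INTER_CUBIC))
for n in ["spindle","knob_grip"]:
  for b in boxes_of("wrist",n)[:2]: print(n,round(b["conf"],2),w("wrist",b["centre"]),px("wrist",w("wrist",b["centre"])))
  for t in trace("wrist",n)[:1]:
    a=np.argwhere(t["mask"]);print(t["conf"],a.min(0),a.max(0),a.mean(0))
E
```

```text
14.525 [ 3.14  0.   -0.06] [649.51 150.14 139.61] 0.7033969545078388 [0.22 0.51 1.61 0.   1.02 1.85]
spindle 0.83 [651.05 150.37  91.76] [260.81 215.04]
spindle 0.44 [662.86 152.47  22.08] [257.56 172.59]
0.65 [184 239] [233 283] [208.49 260.7 ]
knob_grip 0.76 [656.2  150.29  91.53] [260.66 208.31]
0.77 [183 239] [232 283] [208.05 260.71]
```

View pics/wz.png

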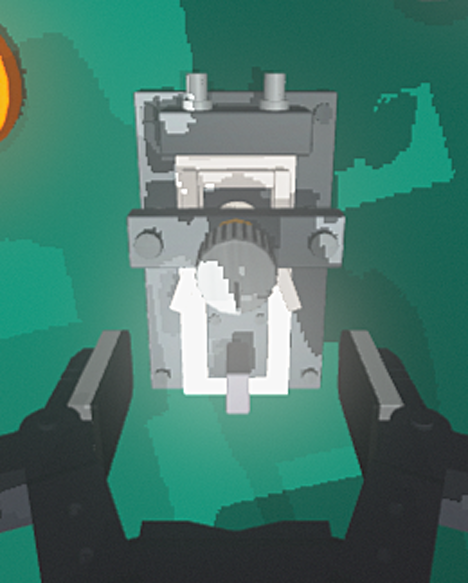

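```bash
python3 - <<'E'
from p import *
M=np.load("calz.npy")
print(rayM(M,(261,213),89),rayM(M,(261,233.5),89),rayM(M,(239,213),89),rayM(M,(283,213),89))
E
```

```text
[651.35 150.1   89.  ] [635.53 150.97  89.  ] [652.2  165.42  89.  ] [650.49 134.78  89.  ]
```

>>> servo_tool:
  rows:
    - [60,[1.2,0,0],[0,0,-9.75]]
    - [60,[0,0,0],[0,0,-9.75]]
    - [60,[0,0,0],[0,0,-9.75]]
    - [60,[0,0,0],[0,0,-9.75]]
    - [60,[0,0,0],[0,0,-9.75]]
    - [60,[0,0,0],[0,0,-9.75]]
    - [60,[0,0,0],[0,0,-9.75]]
    - [60,[0,0,0],[0,0,-9.75]]

```text
clock: 15.78
eef_pos: [651.7, 150.3, 141.0]
tcp_rot: [3.141, -0.0, 1.311]
contact_force: [0.2, 0.4, -0.3]
opening: 0.702
```

>>> servo_tool:
  rows:
    - [60,[0,0,0],[0,0,-9.75]]
    - [60,[0,0,0],[0,0,-9.75]]
    - [60,[0,0,0],[0,0,-9.75]]
    - [60,[0,0,0],[0,0,-9.75]]
    - [60,[0,0,0],[0,0,-9.75]]
    - [60,[0,0,0],[0,0,-9.75]]
    - [60,[0,0,0],[0,0,-9.75]]
    - [60,[0,0,0],[0,0,-9.75]]

```text
clock: 16.77
eef_pos: [651.7, 150.3, 141.0]
tcp_rot: [3.141, 0.0, 2.672]
contact_force: [-0.1, -0.3, -0.6]
opening: 0.7
```

>>> servo_tool:
  rows:
    - [60,[0,0,0],[0,0,-9.75]]
    - [60,[0,0,0],[0,0,-9.75]]
    - [60,[0,0,0],[0,0,-9.75]]
    - [60,[0,0,0],[0,0,-9.75]]
    - [60,[0,0,0],[0,0,-9.75]]
    - [60,[0,0,0],[0,0,-9.75]]
    - [60,[0,0,0],[0,0,-9.75]]
    - [60,[0,0,0],[0,0,-9.75]]

```text
clock: 17.77
eef_pos: [651.7, 150.3, 141.0]
tcp_rot: [-3.141, 0.0, -2.249]
contact_force: [0.7, -0.2, 0.9]
opening: 0.7
```

>>> servo_tool:
  rows:
    - [60,[0,0,0],[0,0,0]]
    - [60,[0,0,0],[0,0,0]]

```text
clock: 18.02
eef_pos: [651.8, 150.3, 140.8]
tcp_rot: [-3.141, 0.0, -2.259]
contact_force: [0.1, -0.7, 0.6]
opening: 0.703
```

```bash
python3 - <<'E'
from h import *
s=sense();print(s["clock"],s["tcp_rot"],s["eef_pos"],s["opening"],s["qpos"])
plan([650.6,150.1,60],s["tcp_rot"][2],n=3)
E
```

```text
18.025 [-3.14  0.   -2.26] [651.77 150.32 140.76] 0.7028716453301794 [ 0.22  0.51  1.61  0.    1.02 -2.23]
[0.3, 0.3, 26.9] [0, 0, -0.0]
[0.3, 0.3, 26.9] [0, 0, -0.0]
[0.3, 0.3, 26.9] [0, 0, -0.0]
```

>>> servo_tool:
  rows:
    - [60,[0.3,0.3,27],[0,0,0]]
    - [60,[0.3,0.3,27],[0,0,0]]
    - [60,[0.3,0.3,27],[0,0,0]]
    - [25,[0,0,0],[0,0,0]]
    - [25,[0,0,0],[0,0,0]]
    - [25,[0,0,0],[0,0,0]]
    - [25,[0,0,0],[0,0,0]]
  force: 40

```text
clock: 18.9
eef_pos: [650.6, 150.1, 60.0]
tcp_rot: [-3.141, 0.0, -2.256]
contact_force: [-0.4, -0.9, -5.1]
opening: 0.359
```

```bash
python3 - <<'E'
from h import *
s=sense();print(s["clock"],s["tcp_rot"],s["eef_pos"],s["opening"],s["contact_force"],s["wrist_torque"])
E
```

```text
18.9 [-3.14  0.   -2.26] [650.58 150.06  59.96] 0.35939905913987846 [-0.39 -0.91 -5.1 ] [-0.08  0.17 -0.03]
```

Gripped (31 mm). Now I turn clockwise (+ about the downward tool z) and follow down about 0.22 mm per 10°.

>>> servo_tool:
  rows:
    - [25,[0,0,0.22],[0,0,10]]
    - [25,[0,0,0.22],[0,0,10]]
    - [25,[0,0,0.22],[0,0,10]]
    - [25,[0,0,0.22],[0,0,10]]
    - [25,[0,0,0.22],[0,0,10]]
    - [25,[0,0,0.22],[0,0,10]]
    - [25,[0,0,0.22],[0,0,10]]
    - [25,[0,0,0.22],[0,0,10]]

```text
clock: 19.9
eef_pos: [650.7, 149.8, 58.2]
tcp_rot: [-3.141, 0.0, 2.626]
contact_force: [0.7, -1.9, -4.1]
opening: 0.361
```

```bash
cat > q.py <<'E'
from h import *
s=sense();print(s["clock"],s["tcp_rot"],s["eef_pos"],s["opening"],s["contact_force"],s["wrist_torque"],s["qpos"][5])
E
python3 q.py
```

```text
19.9 [-3.14  0.    2.63] [650.66 149.76  58.15] 0.3614057082560268 [ 0.73 -1.88 -4.11] [-0.37  0.12  0.09] -0.8304909650605903
```

>>> servo_tool:
  rows:
    - [25,[0,0,0.22],[0,0,10]]
    - [25,[0,0,0.22],[0,0,10]]
    - [25,[0,0,0.22],[0,0,10]]
    - [25,[0,0,0.22],[0,0,10]]
    - [25,[0,0,0.22],[0,0,10]]
    - [25,[0,0,0.22],[0,0,10]]
    - [25,[0,0,0.22],[0,0,10]]
    - [25,[0,0,0.22],[0,0,10]]

```text
clock: 20.9
eef_pos: [650.4, 149.6, 56.4]
tcp_rot: [-3.142, 0.001, 1.23]
contact_force: [-1.6, -2.7, -3.4]
opening: 0.363
```

```bash
python3 q.py
```

```text
20.9 [-3.14  0.    1.23] [650.36 149.59  56.38] 0.36260977571576847 [-1.56 -2.67 -3.42] [-0.45  0.26  0.04] 0.5657718279520421
```

>>> servo_tool:
  rows:
    - [25,[0,0,0.22],[0,0,10]]
    - [25,[0,0,0.22],[0,0,10]]
    - [25,[0,0,0.22],[0,0,10]]

```text
clock: 21.28
eef_pos: [650.5, 149.8, 55.8]
tcp_rot: [3.141, 0.0, 0.707]
contact_force: [-0.2, 0.9, -1.8]
opening: 0.361
```

```bash
python3 q.py
```

```text
21.275 [3.14 0.   0.71] [650.47 149.81  55.85] 0.36092469509429925 [-0.16  0.88 -1.79] [0.13 0.02 1.03] 1.0884680002700091
```

>>> servo_tool:
  rows:
    - [25,[0,0,0.22],[0,0,10]]
    - [25,[0,0,0.22],[0,0,10]]

```text
clock: 21.52
eef_pos: [651.7, 150.3, 56.0]
tcp_rot: [3.141, -0.002, 0.359]
contact_force: [3.3, 0.2, -0.6]
opening: 0.361
```

```bash
python3 q.py
```

```text
21.525 [ 3.14 -0.    0.36] [651.72 150.34  56.04] 0.3606064077791746 [ 3.31  0.17 -0.63] [ 0.01 -0.47  1.05] 1.4373155781016067
```

The wrist torque jumped from 0.05 to 1.05 Nm after about 3.1 to 3.3 rad of turn, with slip afterwards and no further descent. The screw is seated. I take a reference frame, then back off 90°.

```bash
python3 - <<'E'
from h import *
cv2.imwrite("pics/s0.png",grab_frame("wrist"))
E
python3 q.py
```

```text
21.575 [ 3.14 -0.    0.35] [651.58 150.21  56.04] 0.3616370545413683 [ 0.95 -0.93 -0.09] [-0.11 -0.08  0.46] 1.4458980888997832
```

>>> servo_tool:
  rows:
    - [25,[0,0,-0.1],[0,0,-8]]
    - [25,[0,0,-0.22],[0,0,-10]]
    - [25,[0,0,-0.22],[0,0,-10]]
    - [25,[0,0,-0.22],[0,0,-10]]
    - [25,[0,0,-0.22],[0,0,-10]]
    - [25,[0,0,-0.22],[0,0,-10]]
    - [25,[0,0,-0.22],[0,0,-10]]
    - [25,[0,0,-0.22],[0,0,-10]]

```text
clock: 22.58
eef_pos: [650.4, 150.9, 57.7]
tcp_rot: [3.142, -0.001, 1.732]
contact_force: [-5.0, 3.0, 2.4]
opening: 0.357
```

>>> servo_tool:
  rows:
    - [25,[0,0,-0.22],[0,0,-10]]
    - [25,[0,0,0],[0,0,-3]]
    - [25,[0,0,0],[0,0,0]]
    - [25,[0,0,0],[0,0,0]]

```text
clock: 23.08
eef_pos: [650.1, 150.8, 58.0]
tcp_rot: [-3.141, -0.001, 1.953]
contact_force: [-4.9, 2.5, 5.5]
opening: 0.361
```

```bash
python3 q.py; python3 - <<'E'
from h import *
b=grab_frame("wrist");a=cv2.imread("pics/s0.png")
f=lambda i:cv2.resize(i[150:330,180:340],None,fx=2.5,fy=2.5,interpolation=cv2.INTER_CUBIC)
cv2.imwrite("pics/s01.png",np.hstack([f(a),f(b)]))
E
```

```text
23.075 [-3.14 -0.    1.95] [650.12 150.8   57.96] 0.36089523913104804 [-4.93  2.48  5.5 ] [0.34 0.92 0.  ] -0.15843723857054043
```

View pics/s01.png

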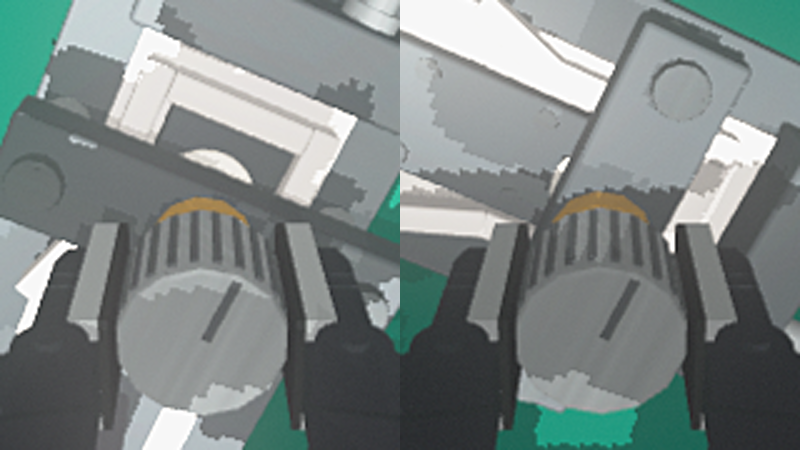

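No slip: the line sits at 27° in the wrist frame before and 28° after, so the knob followed the 1.6 rad turn. A last check that the plate's far end is at the stop, from the same frame.

```bash
python3 - <<'E'
from p import *
# camera in tool from the start-up calibration reading, tool pose at frame s0
s=sense();M=np.linalg.inv(get_calibration("wrist")["world_to_cam"]);T=np.eye(4);T[:3,:3]=Ro.from_euler("xyz",s["tcp_rot"]).as_matrix();T[:3,3]=s["eef_pos"]
C=np.linalg.inv(T)@M
T0=np.eye(4);T0[:3,:3]=Ro.from_euler("xyz",[3.141,-.001,.35]).as_matrix();T0[:3,3]=[651.58,150.21,56.04]
W=np.linalg.inv(T0@C)
R=Ro.from_euler("z",-.054).as_matrix();ax=np.array([650.3,150.1,0])
for n,u,v,z in [("plateL",175,105,20),("plateR",296,153,20),("stopL",180,57,20),("stopR",335,130,20),("disc far",215,150,21.5)]:
    print(n,R.T@(rayM(W,(180+u/2.5,150+v/2.5),z)-ax))
E
```

```text
plateL [20.05 15.11 20.  ]
plateR [ 20.25 -18.47  20.  ]
stopL [32.04 18.76 20.  ]
stopR [ 29.86 -24.87  20.  ]
disc far [13.38  1.27 21.5 ]
```

The plate end is 20.1 mm beyond the axis (20 expected) and the disc edge is at 13.4 mm (13 expected). I hand it in.

```bash
python3 -c "
from rig import *
print(sign_off())"; python3 q.py
```

```text
the job is handed in; nothing more can be done
None
the job is handed in; nothing more can be done
```

I loaded the round-disc carrier into the fixture, turned the thumbscrew clockwise until it seated and backed it off a quarter turn. I handed in at about 23 s with the gripper still holding the knob; no verdict was reported.

- **Carrier:** it butted at 14 N, and after release the plate end measured 20.1 mm beyond the screw axis (20 mm expected). The disc's far edge measured 13.4 mm (13 mm expected).
- **Seating:** the wrist torque jumped from about 0.05 to 1.05 Nm after roughly 3.1 to 3.3 rad, and the knob stopped descending.
- **Back-off:** the gripper turned back 1.60 rad. The engraved line stayed within about 1.5° of its place in the gripper's view, so the knob should stand at about 1.57 to 1.60.
- **At hand-in:** the grip was set to 40 N, with a leftover side and vertical push of about 8 N and no twist. I could not measure the tip's contact with the disc; it follows only from the geometry.
- **Estimates that disagreed:** estimates of the screw axis in x ran from 648.7 to 651.4 mm, within the stated camera accuracy. I saw no disturbance of the square carrier or the other things, but did not check their positions again.

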